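# Refit the knob of the display cooker and hold it pressed

### The job

The play cooker on display has lost one of its two knobs: lift the loose knob off the free-spinning turntable, turn it so that the flat in its bore (on the side of its pointer) matches the flat of the cooker's bare D-shaft, and push it fully home on the shaft. Then press it down against the shaft's spring, all the way to the stop, and finish while still holding it pressed down; do not let go. Do not knock over or shove the other goods, and keep the two that share the turntable on it.

Things in the scene. Friction and masses are not known exactly. Their poses are not given: they have to be found in the camera images.
- knob: Loose white knob, 35 g, on the turntable. Skirt 44 mm diameter, 24 mm tall; on it a grip bar 14 mm wide (y), 18 mm tall (42 mm in all), along x from -22 to +18 mm, then narrowing to a pointer nose ending at x = +31 mm. D-bore from below: 17 mm deep, 18 mm diameter, its flat 5 mm from the axis on the pointer side. Origin: axis, at the underside; z up, +x to the nose.
- shaft_seat (a point): On the axis of the bare D-shaft, on its black shoulder (26 mm diameter), where the knob's underside rests when home; sinks with the shaft. At rest 79 mm above the table. The shaft rises 15 mm above it: 16 mm diameter, flat 4 mm from the axis on the +x side, last 3 mm chamfered by 2 mm. z up. It does not turn. Knob and shaft fit when their +x agree (1 mm clearance, 8 degrees of play).
- shaft (a joint): How far the D-shaft is pressed down, m: 0 up (at rest), 0.006 at its bottom stop. A spring pushes it up with 5 N at 0 and 7.4 N at the stop.
- cooker: Fixed wooden play cooker 240 x 220 mm (x, y), deck 70 mm above the table. Origin: centre of its underside; x away from the control side, z up. Bare shaft at x = -70, y = +58 mm; a like knob, already fitted (leave it), at x = -70, y = -58 mm, top 118 mm above the table; hob plates 88 mm in diameter, 3 mm high, at x = +52, y = +-52 mm.
- turntable: Fixed foot of the display turntable; origin on the table at the turning axis. Its round platter (240 mm diameter, top 34 mm above the table) turns freely about it with almost no friction.
- platter: The turntable's freely turning disc, 12 mm thick, origin on the axis at its underside, 22 mm above the table.
- toy_car: Grey toy car 70 x 31 x 25 mm standing on the turntable; origin at its underside.
- card_box: Small cardboard box of cards 62 x 40 x 20 mm lying on the turntable; origin at its underside.
- lane_car: Silver toy car 70 x 31 x 25 mm on the table between cooker and turntable; origin at its underside.
- calculator: Blue pocket calculator 120 x 75 x 16 mm lying beyond them; origin at its underside.
- puzzle_box: Puzzle carton 75 x 115 x 28 mm lying beyond them; origin at its underside.
- spinning_top: Wooden spinning top, 52 mm diameter, 42 mm tall, standing beyond them; origin at its underside.
- toy_cup: Orange toy cup, 60 mm diameter, 55 mm tall, standing far to the left; origin at its underside.
- toy_pan: Small steel toy pan, 68 mm rim diameter, 40 mm tall, two side handles, on the hob plate on the side away from the bare shaft; origin at its underside.
Not all that is in view belongs to the job. Leave any green or red look-alike of the toy_car alone.

How it is judged:
By the outcome, as a careful person would: the job done as asked, in the order asked, and still so for the second after the job is handed in, while the arm keeps its last pose, push and grip.
It also fails if it takes over 45 s, if anything falls off the work surface, if the arm or the gripper's body presses on something with over 40 N, if the wrist force passes 120 N, or if a joint passes its speed limit or range.

### The arm

A 6-joint arm with a two-finger parallel gripper is mounted at the origin on the work surface. World frame = base frame: x ahead of the robot, y to its left, z up, the work surface at z = 0. Lengths are in m, angles in degrees, forces in N, time in s.
With the tool pointing down it reaches from about 0.325 to 0.75 m from the base axis. Payload 7.6 kg.
Tool frame: the origin (TCP) lies at the very end of the fingers, on their centre line; the grasp point (between the pads) lies 19 mm behind it (grip_point_offset is the distance from the TCP to the grasp point, in m); x points along the fingers, z is the direction in which the jaws open and shut, and the axes are right-handed (so a half turn about x gives the same grasp; the last joint's range is limited). The gripper opens to 85 mm and grips with 20 to 120 N. Pads are 22 mm wide; open, the fingers measure 114 mm over their backs; the gripper's body (76 mm by 85 mm) begins 54 mm behind the grasp point. The pads swing forward as they close: fully open they stand 13 mm farther back than shut.
Start: joints at [59.513, 2.991, 80.254, -0, 96.75, -4.028], TCP at [0.234, 0.47, 0.231] pointing down, gripper open.
Joint ranges: [-166.34, 166.34], [-52.06, 124.39], [6.96, 135.62], [-60.46, 240.46], [14.63, 156.25], [-167.68, 167.68]. Speed limits (degrees/s): [147.25, 147.25, 172.46, 180, 180, 180].

### API

Orientations are given as [roll, pitch, yaw] about the fixed x, y, z axes, in that order (R = Rz(yaw) Ry(pitch) Rx(roll)).
In Python, from plant import get_state, snapshot, camera_model, close_job, grip_point_offset gives the robot as it stands. The module is installed in compiled form; this text tells all that it offers.
- The arm moves only by the shell command python3 -m jog 'ROWS' [FORCE]. ROWS is JSON, a list of rows, each a list of 3 entries, a list of its own where there are three numbers: the shift along the world's x, y, z as a fraction of full scale, then the turn, a rotation vector about the world's x, y, z as a fraction of full scale, then the opening, from 0 (shut) to 1 (fully open). A call has exactly 5 rows; each row is the pose to reach, as a shift and turn from the pose commanded when the call began; what a row does not reach only later rows make up. Full scale, the value 1, is 0.2 m for a shift and pi/4 rad for a turn. A row lasts 1/10 s, in which the tool goes at most 50 mm and 8.59 degrees, less where a joint would pass 70% of its speed; a pose out of reach is approached as far as the arm can. A call with a number of a shift or a turn outside -1 to 1 is refused whole. A call with a gripper value outside its range is refused whole. The fingers move at their own pace and stop on an object; FORCE is the grip in N (left out, the last holds). Time passes only in rows, so rows that repeat a pose let the fingers close, or fill a call up. It gives the time, the measured TCP pose, the force and the opening at its end, in the units of the state.
- get_state(): the state, without advancing time (a new reading comes with each control period).
- snapshot(name): name is "scene" or "top" or "wrist"; returns the picture (480x640x3 uint8, red, green, blue); there is no depth.
- camera_model(name): a dict with "intrinsics" (3x3 intrinsics, pixels), "origin" and "attitude" of the camera in the world. Camera axes: x right, y up, looking along -z (the intrinsics and any distortion apply to the point x, -y, -z); pixel columns grow to the right and rows downward; lengths in m; the calibration is good to about 2 mm. A picture is of the moment at which its call begins: read the wrist's pose just before it. camera_model takes no time and is no camera call; for the wrist camera it gives the pose at the moment of the call.
- close_job(): hands the job in, once; it reports no verdict.
The state is a dict: "time_s": time; "joints": joint angles; "joint_velocities": joint speeds; "tau": joint torques, N m; "tool_pos": TCP position; "tcp_rot": TCP orientation; "ft_force": force on the tool from outside, world axes, zero at the start; "wrist_torque": the same for the moment, N m; "finger_gap": finger opening in m.
Only numpy, scipy, OpenCV 4.12 (cv2) and the standard library are available. Lean on these libraries where they do the work, as an engineer would, in place of code of your own. Each camera call takes 0.05 s, during which the arm holds its last target.

## Working session

There is one attempt and no reset: what is moved stays moved. The work goes in short steps, Python scripts to look and compute and a shell command to move; the robot and the scene stay as the last step left them, time stands still between calls to the robot, and variables do not carry over. Pictures are saved under pics/ and viewed, and the job is handed in when it is done.

```bash
mkdir -p pics
python3 - <<'E'
from plant import *
import cv2
print(get_state(), grip_point_offset() if callable(grip_point_offset) else grip_point_offset)
for n in ["scene","top","wrist"]:
    print(n,camera_model(n))
    cv2.imwrite(f"pics/{n}0.png",snapshot(n)[:,:,::-1])
E
```

```text
{'time_s': 0.0, 'joints': array([ 5.95142447e+01,  3.02718073e+00,  8.03127996e+01,  6.86284850e-04,
        9.67490704e+01, -4.02920076e+00]), 'joint_velocities': array([ 0.0245337 , -0.0134765 , -0.07674443,  0.01224679,  0.04712618,
        0.01197375]), 'tau': array([ 1.30570537e-03, -3.81673944e+01, -3.60192275e+01, -8.92898333e-05,
        6.14257995e-03, -1.28683999e-05]), 'tool_pos': array([0.23373387, 0.46976819, 0.23047471]), 'tcp_rot': array([ 175.53222788,   89.91094659, -120.92424655]), 'ft_force': array([-0.5853414 ,  0.12989549,  0.17360716]), 'wrist_torque': array([-0.02859269, -0.02090149, -0.00753013]), 'finger_gap': 0.0852707460507925} 0.0187
scene {'intrinsics': array([[572.59665779,   0.        , 327.89658833],
       [  0.        , 572.59665779, 237.9840539 ],
       [  0.        ,   0.        ,   1.        ]]), 'origin': array([ 1.22843081, -0.52701817,  0.7691007 ]), 'attitude': array([53.92232698,  1.2031018 , 46.551856  ])}
top {'intrinsics': array([[490.65623124,   0.        , 316.73544017],
       [  0.        , 490.65623124, 232.32487942],
       [  0.        ,   0.        ,   1.        ]]), 'origin': array([0.2873373 , 0.11483879, 1.16451613]), 'attitude': array([ 11.43047213,   0.14050065, -90.64728205])}
wrist {'intrinsics': array([[345.18271189,   0.        , 320.67761394],
       [  0.        , 345.18271189, 241.13277931],
       [  0.        ,   0.        ,   1.        ]]), 'origin': array([0.1638817 , 0.50601456, 0.37307014]), 'attitude': array([-1.78026924e+01,  2.90932176e-02,  6.35185764e+01])}
```

View pics/scene0.png

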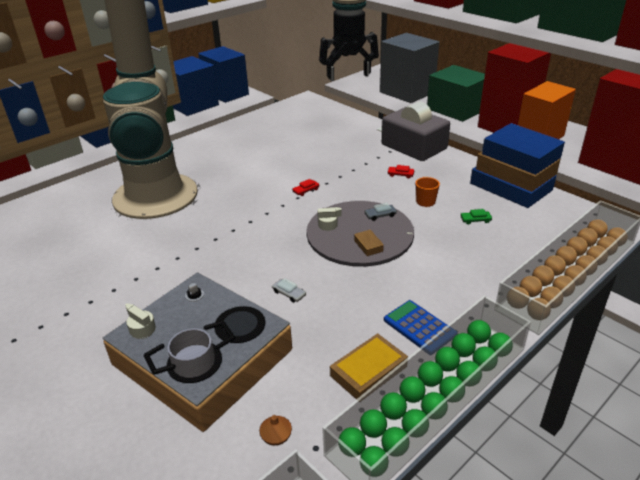

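View pics/top0.png

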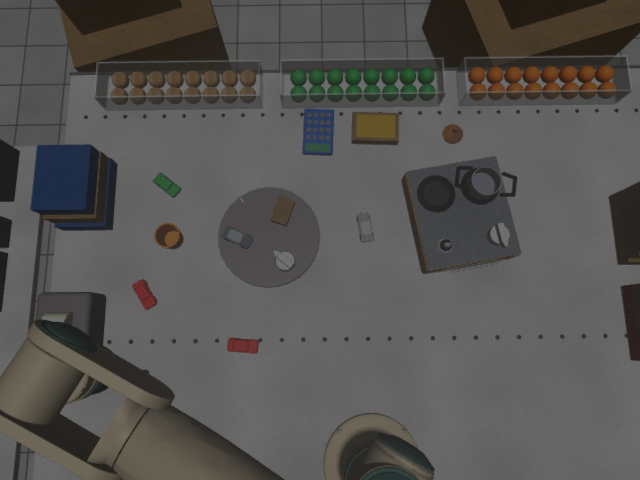

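View pics/wrist0.png

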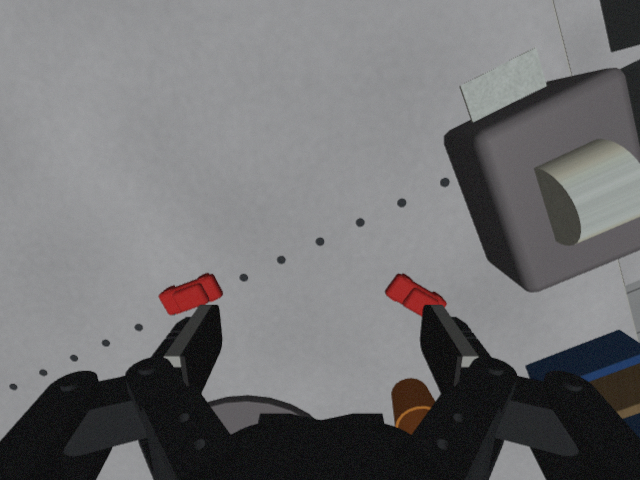

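Scene picture: turntable centred near (360,232) with a white knob at (328,217), cooker at (198,345). Bare shaft at (194,291), fitted knob at (140,320). In the top picture the loose knob is at (285,261) and the bare shaft at (446,245). Knob candidates in top are (285,261), which is loose on the platter, and (500,234), the one fitted on the cooker. I choose (285,261) and check it in a crop.

```bash
cat > h.py <<'E'
import numpy as np, cv2
from scipy.spatial.transform import Rotation as Rn
from plant import *
def cm(n):
    c=camera_model(n); return c['intrinsics'],np.array(c['origin']),Rn.from_euler('xyz',c['attitude'],degrees=True).as_matrix()
def ray(n,uv,c=None):
    K,o,R=c or cm(n); d=np.linalg.inv(K)@[uv[0],uv[1],1.]
    return o,R@np.array([d[0],-d[1],-d[2]])
def onz(n,uv,z,c=None):
    o,d=ray(n,uv,c); return o+d*(z-o[2])/d[2]
def proj(n,p,c=None):
    K,o,R=c or cm(n); q=R.T@(np.array(p)-o); q=K@np.array([q[0],-q[1],-q[2]]); return q[:2]/q[2]
def tri(r1,r2):
    (a,u),(b,v)=r1,r2; A=np.c_[u,-v]; s=np.linalg.lstsq(A,b-a,rcond=None)[0]
    p,q=a+u*s[0],b+v*s[1]; return (p+q)/2,np.linalg.norm(p-q)
E
python3 - <<'E'
from h import *
t=cv2.imread('pics/top0.png'); s=cv2.imread('pics/scene0.png')
a=cv2.resize(t[185:290,215:325],None,fx=5,fy=5,interpolation=cv2.INTER_CUBIC)
b=cv2.resize(t[150:275,400:525],None,fx=4.5,fy=4.5,interpolation=cv2.INTER_CUBIC)
c=cv2.resize(s[195:265,300:420],None,fx=6,fy=6,interpolation=cv2.INTER_CUBIC)
d=cv2.resize(s[270:350,100:220],None,fx=6,fy=6,interpolation=cv2.INTER_CUBIC)
for n,i in zip('abcd',(a,b,c,d)): cv2.imwrite(f'pics/c_{n}.png',cv2.convertScaleAbs(i,alpha=1.6 if n in'ab' else 1.2))
E
```

```text
(no output)
```

View pics/c_a.png

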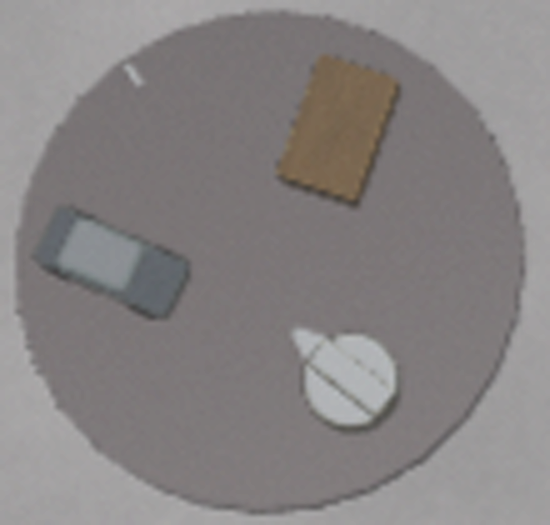

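View pics/c_b.png

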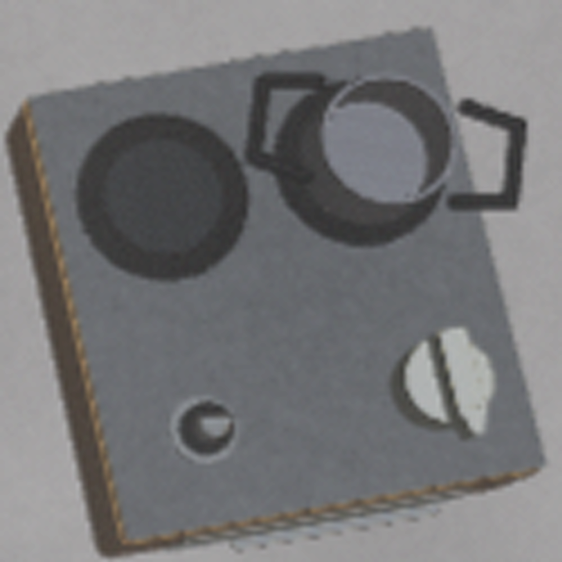

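View pics/c_c.png

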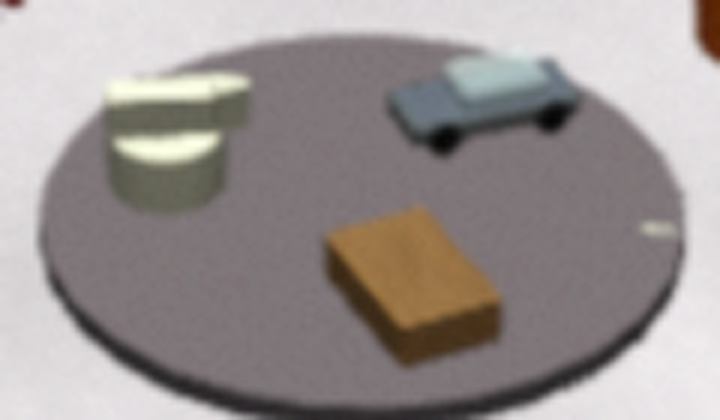

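View pics/c_d.png

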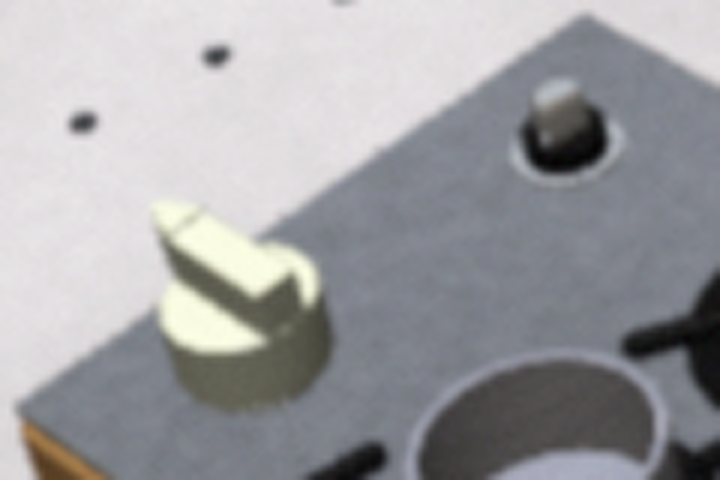

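Crop c_a: a loose white knob on the platter, nose pointing up-left, beside the grey car and card box, so it is the right one. Crop c_b: the bare shaft is at crop (205,428), and its D is too small to read here. Next I measure positions.

Run:
```python
from h import *
T=cm('top');S=cm('scene')
t=cv2.imread('pics/top0.png');s=cv2.imread('pics/scene0.png')
def mask(im,x0,y0,x1,y1,lo):
    h=cv2.cvtColor(im,cv2.COLOR_BGR2HSV); m=((h[...,2]>lo)&(h[...,1]<70)).astype(np.uint8); k=np.zeros_like(m);k[y0:y1,x0:x1]=m[y0:y1,x0:x1]
    n,l,st,c=cv2.connectedComponentsWithStats(k); i=1+st[1:,4].argmax(); print(st[i],c[i]); return l==i
# knob in top: crop coordinates /5
f=lambda x,y:(215+x/5,185+y/5)
print('knob skirt ctr z=.058',onz('top',f(350,382),.034+.024,T))
n=onz('top',f(296,334),.073,T); b=onz('top',f(383,402),.073,T); print('nose',n,'barend',b,'yaw',np.degrees(np.arctan2(*(n-b)[1::-1])),np.linalg.norm(n-b))
# platter
print('platter L,R,T,B',[onz('top',f(*p),.034,T).round(4) for p in((16,260),(524,260),(275,10),(275,512))])
g=lambda x,y:(400+x/4.5,150+y/4.5)
print('shaft boss on deck',onz('top',g(206,430),.072,T), 'top', onz('top',g(206,425),.09,T))
cs=[onz('top',g(*p),.07,T) for p in((30,98),(432,28),(545,465),(122,545))]; print('corners',np.round(cs,4),'c',np.mean(cs,0))
c=np.mean(cs,0);ex=(cs[0]+cs[1]-cs[2]-cs[3]);yaw=np.arctan2(ex[1],ex[0]);print('yaw',np.degrees(yaw))
R=np.array([[np.cos(yaw),-np.sin(yaw)],[np.sin(yaw),np.cos(yaw)]])
print('shaft expected',c[:2]+R@[-.07,.058])
d=lambda x,y:(100+x/6,270+y/6)
print('scene shaft top', tri(ray('scene',d(558,90),S),ray('top',g(206,425),T)))
print('scene deck ring', onz('scene',d(566,150),.071,S))
e=lambda x,y:(300+x/6,195+y/6)
print('scene nose',tri(ray('scene',e(248,80),S),ray('top',f(296,334),T)))
print('lane_car',onz('top',(365,227),.02,T))
```

```text
knob skirt ctr z=.058 [0.44448197 0.18794632 0.058     ]
nose [0.46443275 0.21131283 0.073     ] barend [0.43314819 0.17216013 0.073     ] yaw 51.37375486749601 0.050116443711069505
platter L,R,T,B [array([0.5075, 0.3464, 0.034 ]), array([0.5047, 0.108 , 0.034 ]), array([0.628 , 0.2257, 0.034 ]), array([0.388 , 0.2239, 0.034 ])]
shaft boss on deck [ 0.47433649 -0.17598017  0.072     ] top [ 0.47375873 -0.17134748  0.09      ]
corners [[ 0.6503 -0.0964  0.07  ]
 [ 0.6859 -0.3078  0.07  ]
 [ 0.4549 -0.3451  0.07  ]
 [ 0.4172 -0.1311  0.07  ]] c [ 0.55207038 -0.2200849   0.07      ]
yaw 8.809416801654308
shaft expected [ 0.47401356 -0.17348949]
scene shaft top (array([ 0.47377863, -0.17087506,  0.09076176]), np.float64(0.0006128499386840523))
scene deck ring [ 0.47786974 -0.17395619  0.071     ]
scene nose (array([0.4656736 , 0.21308787, 0.07492906]), np.float64(0.0049094360543252185))
lane_car [ 5.30359356e-01 -1.93477571e-04  2.00000000e-02]
```

```bash
cat >> h.py <<'E'
def tool():
    s=get_state(); R=Rn.from_euler('xyz',s['tcp_rot'],degrees=True).as_matrix()
    return s,R
def rep():
    s,R=tool(); print('t',round(s['time_s'],2),'pos',s['tool_pos'].round(4),'down',R[:,0].round(3),'jawyaw',round(float(np.degrees(np.arctan2(R[1,2],R[0,2]))),1),'F',s['ft_force'].round(1),'gap',round(s['finger_gap'],4),'j',s['joints'].round(0))
E
python3 - <<'E'
from h import *
rep(); s,R=tool(); K,o,C=cm('wrist'); print('cam in tool',R.T@(o-s['tool_pos']),'view',C@[0,0,-1],'in tool',R.T@C@[0,0,-1])
E
```

```text
t 0.15 pos [0.2338 0.4698 0.2307] down [-0.001 -0.001 -1.   ] jawyaw 63.5 F [-0.8  0.1 -0.5] gap 0.0854 j [60.  3. 80.  0. 97. -4.]
cam in tool [-0.14251659  0.07871257  0.00110658] view [ 0.27355603 -0.13657786 -0.95211007] in tool [ 9.52081475e-01 -3.05843593e-01  7.48771473e-04]
```

```bash
python3 -m jog '[[[0.65,-0.85,0],[0,0,-0.95],1],[[0.65,-0.85,0],[0,0,-0.95],1],[[0.65,-0.85,0],[0,0,-0.95],1],[[0.65,-0.85,0],[0,0,-0.95],1],[[0.65,-0.85,0],[0,0,-0.95],1]]' 
python3 -m jog '[[[0.4,-0.56,-0.3],[0,0,-0.95],0.5],[[0.4,-0.56,-0.3],[0,0,-0.95],0.5],[[0.4,-0.56,-0.3],[0,0,-0.95],0.5],[[0.4,-0.56,-0.3],[0,0,-0.95],0.5],[[0.4,-0.56,-0.3],[0,0,-0.95],0.5]]'
python3 - <<'E'
from h import *
rep(); C=cm('wrist'); np.save('c1.npy',np.array(C,dtype=object),allow_pickle=True)
cv2.imwrite('pics/w1.png',snapshot('wrist')[:,:,::-1]); print(proj('wrist',[.4445,.188,.058],C))
E
```

```text
time_s: 0.65
tool_pos: [0.3659, 0.2968, 0.2312]
tcp_rot: [-83.0, 89.9, -62.8]
ft_force: [-0.5, 1.5, 0.2]
finger_gap: 0.0854
time_s: 1.15
tool_pos: [0.4441, 0.1865, 0.1701]
tcp_rot: [-138.4, 89.9, -160.9]
ft_force: [0.3, 0.2, 1.1]
finger_gap: 0.0428
t 1.15 pos [0.4441 0.1865 0.1701] down [-0.002 -0.001 -1.   ] jawyaw -22.5 F [0.3 0.2 1.1] gap 0.0428 j [18. -2. 93. -0. 90. 41.]Traceback (most recent call last):
  File "<stdin>", line 2, in <module>
ValueError: could not broadcast input array from shape (3,3) into shape (3,)
```

```bash
cat >> h.py <<'E'
import pickle
def shot(name):
    rep(); C=cm('wrist'); pickle.dump(C,open(f'pics/{name}.pkl','wb')); im=snapshot('wrist')[:,:,::-1].copy(); cv2.imwrite(f'pics/{name}.png',im); return C,im
def load(name): return pickle.load(open(f'pics/{name}.pkl','rb')),cv2.imread(f'pics/{name}.png')
E
python3 - <<'E'
from h import *
C,_=shot('w1'); print(proj('wrist',[.4445,.188,.058],C))
E
```

```text
t 1.15 pos [0.4441 0.1865 0.1701] down [-0.002 -0.001 -1.   ] jawyaw -22.5 F [0.3 0.2 1.1] gap 0.0428 j [18. -2. 93. -0. 90. 41.]
[321.13387745 236.44960034]
```

View pics/w1.png

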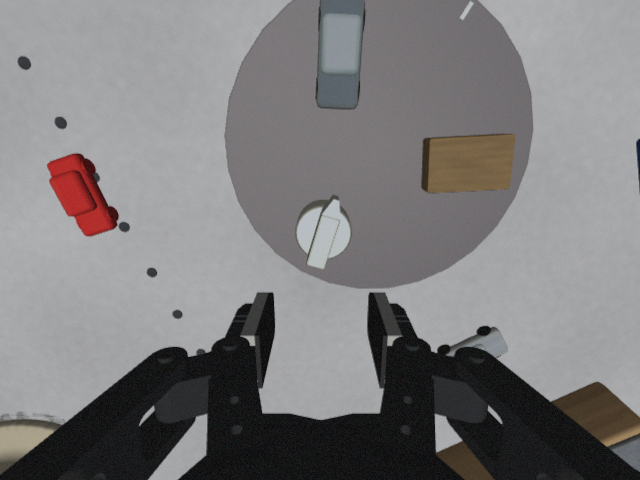

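Wrist view: loose knob at (323,230), nose at (335,198), bar end about (316,266).

Run:
```python
from h import *
C,im=load('w1')
c=cv2.resize(im[185:280,280:370],None,fx=6,fy=6,interpolation=cv2.INTER_CUBIC); cv2.imwrite('pics/w1c.png',c)
```

```text
(no output)
```

View pics/w1c.png

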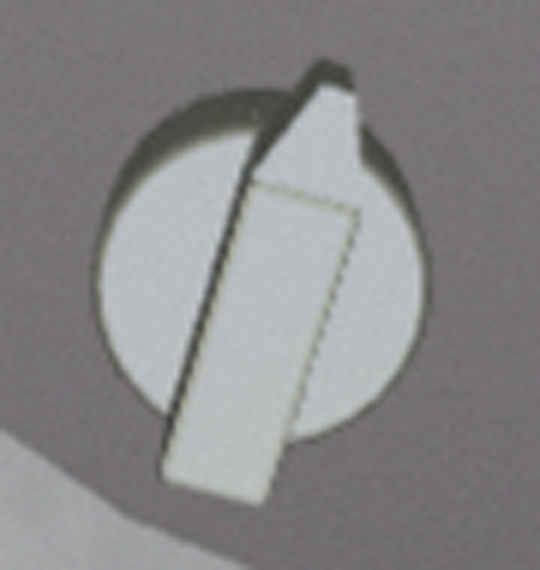

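Run:
```python
from h import *
C,im=load('w1'); f=lambda x,y:(280+x/6-.4,185+y/6-.4)
P=[onz('wrist',f(*p),.076,C) for p in((248,180),(358,212),(165,478),(265,503))]
a=(P[0]+P[1])/2;b=(P[2]+P[3])/2;d=a-b;L=np.linalg.norm(d)
print(a,b,'L',L,'w',np.linalg.norm(P[0]-P[1]),np.linalg.norm(P[2]-P[3]),'yaw',np.degrees(np.arctan2(d[1],d[0])),'axis',b+d*22/40)
print('skirt',onz('wrist',f(263,284),.058,C))
```

```text
[0.45784879 0.20372013 0.076     ] [0.43392481 0.17340852 0.076     ] L 0.03861542644451046 w 0.01349709168976885 0.012700029155601537 yaw 51.717102454641754 axis [0.447083   0.19007991 0.076     ]
skirt [0.44751753 0.19067502 0.058     ]
```

```bash
python3 -m jog '[[[0.08,-0.9,0.1],[0,0,0],0.5],[[0.08,-0.9,0.1],[0,0,0],0.5],[[0.08,-0.9,0.1],[0,0,0],0.5],[[0.08,-0.9,0.1],[0,0,0],0.5],[[0.08,-0.9,0.1],[0,0,0],0.5]]' 
python3 -m jog '[[[0.08,-0.9,-0.03],[0,0,0],0.5],[[0.08,-0.9,-0.03],[0,0,0],0.5],[[0.08,-0.9,-0.03],[0,0,0],0.5],[[0.08,-0.9,-0.03],[0,0,0],0.5],[[0.08,-0.9,-0.03],[0,0,0],0.5]]'
python3 - <<'E'
from h import *
C,im=shot('w2'); u=proj('wrist',[.474,-.173,.09],C); print(u); x,y=u.astype(int)
cv2.imwrite('pics/w2c.png',cv2.resize(im[y-50:y+50,x-50:x+50],None,fx=6,fy=6,interpolation=cv2.INTER_CUBIC)); print(x-50,y-50)
E
```

```text
time_s: 1.7
tool_pos: [0.4602, 0.005, 0.1919]
tcp_rot: [-20.9, 89.9, -42.9]
ft_force: [-0.8, 1.2, -0.3]
finger_gap: 0.0426
time_s: 2.2
tool_pos: [0.4758, -0.1743, 0.1846]
tcp_rot: [-153.5, 89.9, -175.5]
ft_force: [0.1, -0.1, -0.5]
finger_gap: 0.0427
t 2.2 pos [ 0.4758 -0.1743  0.1846] down [-0.001 -0.    -1.   ] jawyaw -22.0 F [ 0.1 -0.1 -0.5] gap 0.0427 j [-24.   1.  87.  -0.  91.  -2.]
[318.35240186 245.07726304]
268 195
```

View pics/w2.png

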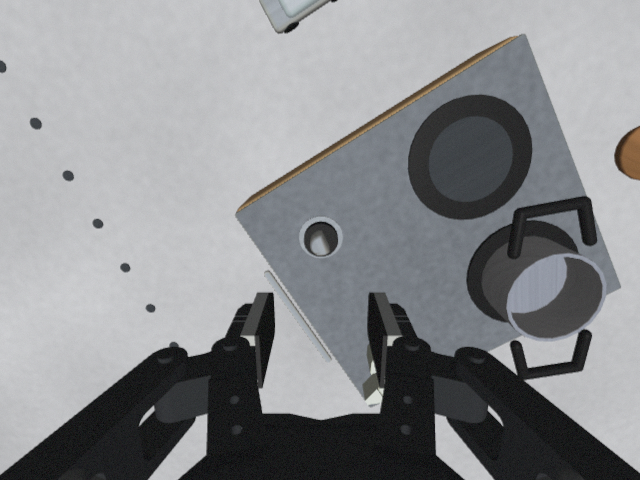

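View pics/w2c.png

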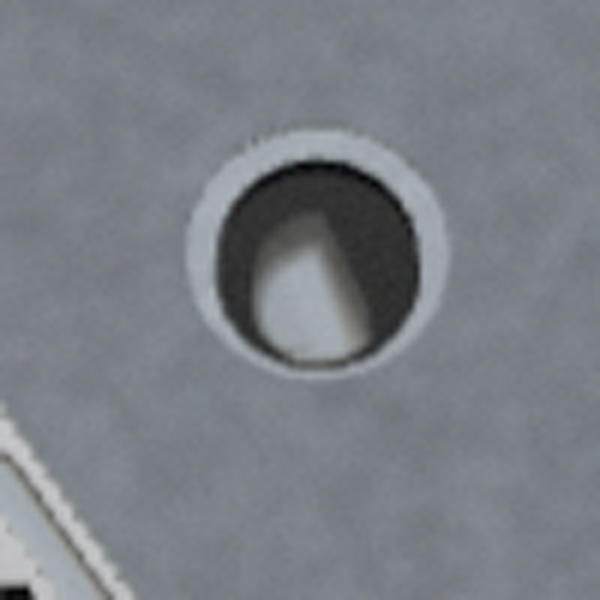

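Wrist view: shaft inside the black shoulder at (320,238), its flat edge running from (321,231) to (330,252) and facing right. Fitting its direction next.

```bash
cat > flat.py <<'E'
from h import *
import sys
def dark(im,u,hw=30):
    x,y=np.round(u).astype(int); g=cv2.cvtColor(im,cv2.COLOR_BGR2GRAY)
    return g[y-hw:y+hw,x-hw:x+hw],x-hw,y-hw
def run(name,u):
    C,im=load(name); g,x0,y0=dark(im,u); 
    G=cv2.resize(g,None,fx=8,fy=8,interpolation=cv2.INTER_CUBIC)
    # shoulder: dark blob filled
    m=(G<95).astype(np.uint8); cs,_=cv2.findContours(m,cv2.RETR_EXTERNAL,cv2.CHAIN_APPROX_NONE); c=max(cs,key=cv2.contourArea)
    h=cv2.convexHull(c); e=cv2.fitEllipse(h); un=lambda p:((np.array(p)+.5)/8-.5+[x0,y0])
    print('shoulder ell px',un(e[0]),np.array(e[1])/8,'->',onz('wrist',un(e[0]),.079,C).round(4))
    ins=np.zeros_like(m);cv2.drawContours(ins,[h],-1,1,-1)
    for th in (80,100,120,140,160):
        b=((G>th)&(cv2.erode(ins,np.ones((9,9)))>0)).astype(np.uint8)
        cs,_=cv2.findContours(b,cv2.RETR_EXTERNAL,cv2.CHAIN_APPROX_NONE)
        if not cs: continue
        c=max(cs,key=cv2.contourArea)
        W=np.array([onz('wrist',un(p[0]),.094,C)[:2] for p in c]); r=cv2.minAreaRect((W*1e4).astype(np.float32))
        # longest straight run : RANSAC
        best=(0,)
        rng=np.random.default_rng(0)
        for _ in range(800):
            i,j=rng.choice(len(W),2,replace=False); d=W[j]-W[i]; L=np.hypot(*d)
            if L<.004: continue
            n=np.array([-d[1],d[0]])/L; k=np.abs((W-W[i])@n)<.00025
            if k.sum()>best[0]: best=(k.sum(),k)
        Q=W[best[1]]; vx,vy,_,_=cv2.fitLine((Q*1e3).astype(np.float32),cv2.DIST_L2,0,.01,.01).ravel()
        n=np.array([vy,-vx]); mid=Q.mean(0); cen=W.mean(0); n=n*np.sign(n@(mid-cen)); 
        print(th,'area mm2',round(cv2.contourArea((W*1e3).astype(np.float32)),1),'n yaw',round(float(np.degrees(np.arctan2(n[1],n[0]))),1),'mid',mid.round(4),'cen',cen.round(4),'len',round(float(np.ptp(Q@[vx,vy]))*1e3,1))
if __name__=='__main__': run(sys.argv[1],[float(a) for a in sys.argv[2:4]])
E
python3 flat.py w2 320 238
```

```text
shoulder ell px [320.52313995 238.61356926] [34.30764008 35.03890228] -> [ 0.476  -0.1722  0.079 ]
80 area mm2 171.1 n yaw 3.1 mid [ 0.4802 -0.1697] cen [ 0.4753 -0.1713] len 13.8
100 area mm2 136.4 n yaw 2.7 mid [ 0.4793 -0.172 ] cen [ 0.4747 -0.1724] len 13.5
120 area mm2 114.7 n yaw 2.1 mid [ 0.4787 -0.1723] cen [ 0.4745 -0.1727] len 13.0
140 area mm2 94.2 n yaw 0.2 mid [ 0.478  -0.1726] cen [ 0.4743 -0.1729] len 12.3
160 area mm2 62.8 n yaw -1.5 mid [ 0.4772 -0.1729] cen [ 0.4738 -0.1728] len 11.4
```

```bash
python3 -m jog '[[[-0.03,0,-0.15],[0,0,-0.95],0.5],[[-0.03,0,-0.15],[0,0,-0.95],0.5],[[-0.03,0,-0.15],[0,0,-0.95],0.5],[[-0.03,0,-0.15],[0,0,-0.95],0.5],[[-0.03,0,-0.15],[0,0,-0.95],0.5]]' 
python3 -m jog '[[[0,0,0],[0,0,-0.5],0.5],[[0,0,0],[0,0,-0.5],0.5],[[0,0,0],[0,0,-0.5],0.5],[[0,0,0],[0,0,-0.5],0.5],[[0,0,0],[0,0,-0.5],0.5]]'
python3 - <<'E'
from h import *
C,im=shot('w3'); u=proj('wrist',[.475,-.172,.085],C); print(u); x,y=u.astype(int)
cv2.imwrite('pics/w3c.png',cv2.resize(im[y-50:y+50,x-50:x+50],None,fx=6,fy=6,interpolation=cv2.INTER_CUBIC)); print(x-50,y-50)
import flat; flat.run('w3',u)
E
```

```text
time_s: 2.75
tool_pos: [0.4702, -0.1699, 0.1553]
tcp_rot: [149.0, 90.0, 84.2]
ft_force: [1.1, 0.4, -0.1]
finger_gap: 0.0429
time_s: 3.25
tool_pos: [0.4701, -0.1708, 0.1553]
tcp_rot: [155.4, 90.0, 68.5]
ft_force: [0.3, -0.3, -0.4]
finger_gap: 0.0427
t 3.25 pos [ 0.4701 -0.1708  0.1553] down [ 0.  0. -1.] jawyaw -86.9 F [ 0.3 -0.3 -0.4] gap 0.0427 j [-24.   1.  91.   0.  88.  63.]
[325.09557048 249.07202577]
275 199
shoulder ell px [326.97433853 243.64943695] [38.83957291 39.62833786] -> [ 0.4768 -0.1732  0.079 ]
80 area mm2 161.2 n yaw 3.3 mid [ 0.4814 -0.1725] cen [ 0.4766 -0.173 ] len 13.4
100 area mm2 128.3 n yaw 2.8 mid [ 0.4798 -0.173 ] cen [ 0.4755 -0.1732] len 13.3
120 area mm2 106.7 n yaw 1.5 mid [ 0.4789 -0.173 ] cen [ 0.475  -0.1732] len 12.6
140 area mm2 84.8 n yaw -0.5 mid [ 0.4779 -0.1732] cen [ 0.4746 -0.1731] len 12.1Traceback (most recent call last):
  File "<stdin>", line 4, in <module>
  File "flat.py", line 28, in run
    Q=W[best[1]]; vx,vy,_,_=cv2.fitLine((Q*1e3).astype(np.float32),cv2.DIST_L2,0,.01,.01).ravel()
        ~~~~^^^
IndexError: tuple index out of range
```

View pics/w3c.png

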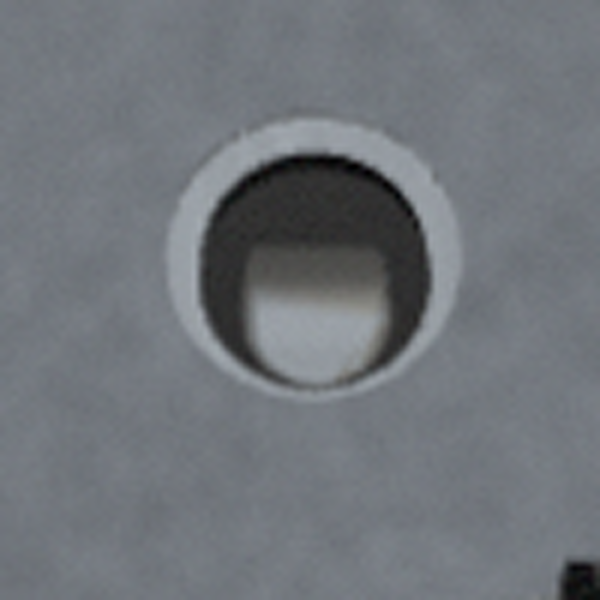

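Second view confirms it: the flat faces the camera, with its base edge level at crop y≈246. Flat yaw is about 2.5° and the shaft axis about (0.4765,-0.173). Going back to the knob.

```bash
python3 -m jog '[[[-0.06,0.9,0.05],[0,0,0.54],0.5],[[-0.06,0.9,0.05],[0,0,0.54],0.5],[[-0.06,0.9,0.05],[0,0,0.54],0.5],[[-0.06,0.9,0.05],[0,0,0.54],0.5],[[-0.06,0.9,0.05],[0,0,0.54],0.5]]' 
python3 -m jog '[[[-0.06,0.9,-0.15],[0,0,0.54],0.5],[[-0.06,0.9,-0.15],[0,0,0.54],0.5],[[-0.06,0.9,-0.15],[0,0,0.54],0.5],[[-0.06,0.9,-0.15],[0,0,0.54],0.5],[[-0.06,0.9,-0.15],[0,0,0.54],0.5]]'
python3 - <<'E'
from h import *
shot('w4')
E
```

```text
time_s: 3.8
tool_pos: [0.4576, 0.0115, 0.1658]
tcp_rot: [106.3, 89.9, 43.8]
ft_force: [-0.1, -0.5, 0.1]
finger_gap: 0.0426
time_s: 4.3
tool_pos: [0.4449, 0.1907, 0.1343]
tcp_rot: [-144.1, 89.9, 177.6]
ft_force: [0.1, -0.4, -0.1]
finger_gap: 0.0428
t 4.3 pos [0.4449 0.1907 0.1343] down [-0.002  0.    -1.   ] jawyaw -38.3 F [ 0.1 -0.4 -0.1] gap 0.0428 j [19. -1. 95.  0. 86. 57.]
```

View pics/w4.png

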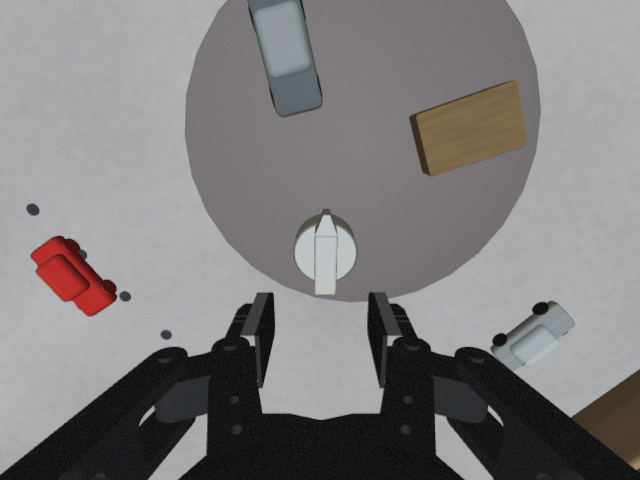

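Run:
```python
from h import *
C,im=load('w4'); x0,y0=285,200
cv2.imwrite('pics/w4c.png',cv2.resize(im[y0:y0+100,x0:x0+80],None,fx=6,fy=6,interpolation=cv2.INTER_CUBIC))
s,R=tool(); print('camx in tool',R.T@C[2][:,0])
```

```text
camx in tool [5.35146347e-04 1.29133371e-03 9.99999023e-01]
```

View pics/w4c.png

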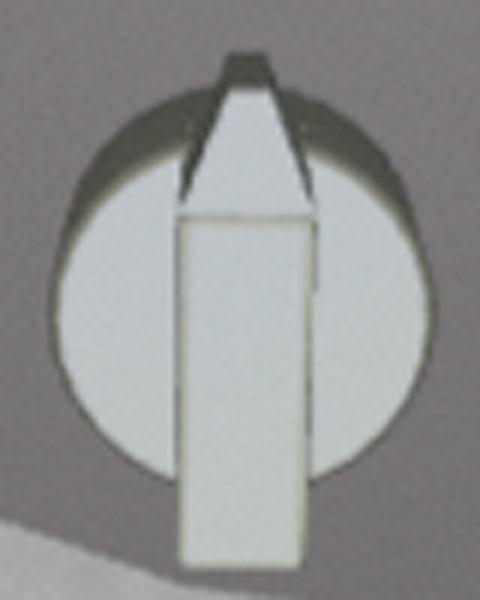

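Run:
```python
from h import *
C,im=load('w4'); f=lambda x,y:(285+x/6-.4,200+y/6-.4)
P=[onz('wrist',f(*p),.076,C) for p in((179,216),(313,220),(180,567),(300,567))]
a=(P[0]+P[1])/2;b=(P[2]+P[3])/2;d=a-b
print('L',np.linalg.norm(d),'yaw',np.degrees(np.arctan2(d[1],d[0])),'axis',b+d*.55)
s,R=tool(); ax=b+d*.55; q=R.T@(ax-s['tool_pos']); print('axis rel tool (x down,y camside,z jaw)',q, 'skirt',R.T@(onz('wrist',f(243,310),.058,C)-s['tool_pos']))
```

```text
L 0.039031379639246785 yaw 51.008749856790736 axis [0.44694102 0.19002048 0.076     ]
axis rel tool (x down,y camside,z jaw) [0.05868755 0.00182478 0.00055948] skirt [0.0766858  0.00317755 0.00073895]
```

Run:
```python
from h import *
rep()
```

```text
t 4.35 pos [0.4454 0.189  0.1347] down [-0.001 -0.001 -1.   ] jawyaw -38.4 F [ 0.2 -0.4  0.6] gap 0.0429 j [19. -1. 95. -0. 86. 57.]
```

```bash
python3 -m jog '[[[0.01,0.005,-0.18],[0,0,0],0.5],[[0.01,0.005,-0.34],[0,0,0],0.5],[[0.01,0.005,-0.34],[0,0,0],0.5],[[0.01,0.005,-0.34],[0,0,0],0.5],[[0.01,0.005,-0.34],[0,0,0],0.5]]' 40
python3 - <<'E'
from h import *
rep();shot('w5');rep()
E
```

```text
time_s: 4.85
tool_pos: [0.4493, 0.1888, 0.0696]
tcp_rot: [53.3, 89.8, 14.6]
ft_force: [-0.0, 1.1, 0.7]
finger_gap: 0.0427
t 4.85 pos [0.4493 0.1888 0.0696] down [ 0.003  0.001 -1.   ] jawyaw -38.6 F [-0.   1.1  0.7] gap 0.0427 j [18.  4. 99. -0. 78. 57.]
t 4.85 pos [0.4493 0.1888 0.0696] down [ 0.003  0.001 -1.   ] jawyaw -38.6 F [-0.   1.1  0.7] gap 0.0427 j [18.  4. 99. -0. 78. 57.]
t 4.9 pos [0.4493 0.189  0.0696] down [ 0.004  0.001 -1.   ] jawyaw -38.6 F [-0.2  0.1 -0.7] gap 0.0428 j [18.  4. 99. -0. 78. 57.]
```

View pics/w5.png

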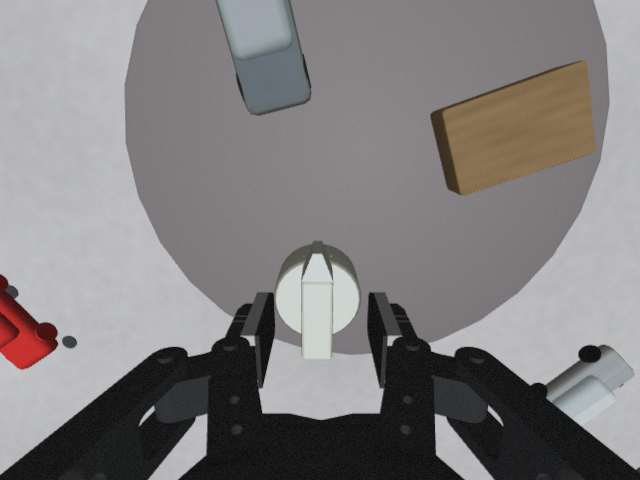

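```bash
python3 -m jog '[[[-0.01,0.005,-0.045],[0,0,0],0.45],[[-0.01,0.005,-0.045],[0,0,0],0.4],[[-0.01,0.005,-0.045],[0,0,0],0.35],[[-0.01,0.005,-0.045],[0,0,0],0.3],[[-0.01,0.005,-0.045],[0,0,0],0.3]]' 40
python3 - <<'E'
from h import *
rep()
E
python3 -m jog '[[[0,0,0],[0,0,0],0.2],[[0,0,0],[0,0,0],0.1],[[0,0,0],[0,0,0],0],[[0,0,0],[0,0,0],0],[[0,0,0],[0,0,0],0]]' 40
python3 - <<'E'
from h import *
rep();shot('w6')
E
```

```text
time_s: 5.4
tool_pos: [0.446, 0.1901, 0.0585]
tcp_rot: [39.1, 90.0, 0.5]
ft_force: [0.3, -0.4, -0.4]
finger_gap: 0.0253
t 5.4 pos [0.446  0.1901 0.0585] down [ 0.  0. -1.] jawyaw -38.6 F [ 0.3 -0.4 -0.4] gap 0.0253 j [19.  4. 99. -0. 76. 57.]
time_s: 5.9
tool_pos: [0.4461, 0.1901, 0.0585]
tcp_rot: [52.3, 90.0, 13.7]
ft_force: [-0.2, -0.1, 2.4]
finger_gap: 0.0129
t 5.9 pos [0.4461 0.1901 0.0585] down [ 0.001  0.    -1.   ] jawyaw -38.6 F [-0.2 -0.1  2.4] gap 0.0129 j [19.  4. 99. -0. 76. 57.]
t 5.9 pos [0.4461 0.1901 0.0585] down [ 0.001  0.    -1.   ] jawyaw -38.6 F [-0.2 -0.1  2.4] gap 0.0129 j [19.  4. 99. -0. 76. 57.]
```

View pics/w6.png

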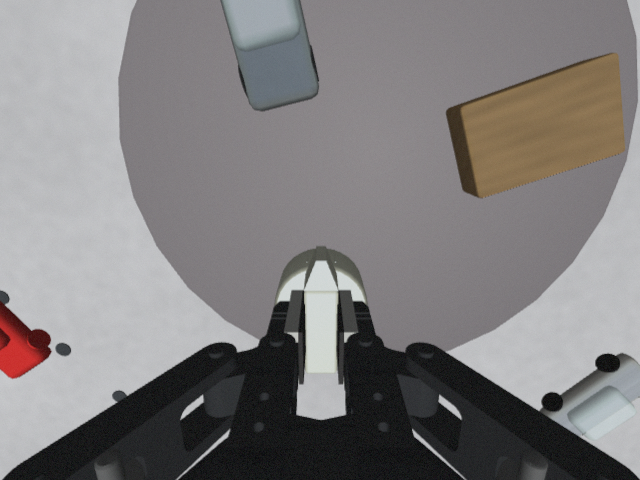

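Gripped: bar between the pads, centred at (321,330), gap 12.9 mm. Goods on the platter are undisturbed. Lifting and carrying.

```bash
python3 -m jog '[[[0,0,0],[0,0,0],0],[[0,0,0.1],[0,0,0],0],[[0,0,0.25],[0,0,0],0],[[0,0,0.45],[0,0,0],0],[[0,0,0.45],[0,0,0],0]]' 60
python3 - <<'E'
from h import *
shot('w7')
E
python3 -m jog '[[[0.07,-0.9,0.0],[0,0,-0.54],0],[[0.07,-0.9,0.0],[0,0,-0.54],0],[[0.07,-0.9,0.0],[0,0,-0.54],0],[[0.07,-0.9,0.0],[0,0,-0.54],0],[[0.07,-0.9,0.0],[0,0,-0.54],0]]' 60
python3 -m jog '[[[0.07,-0.9,0.0],[0,0,-0.54],0],[[0.07,-0.9,0.0],[0,0,-0.54],0],[[0.07,-0.9,0.0],[0,0,-0.54],0],[[0.07,-0.9,0.0],[0,0,-0.54],0],[[0.07,-0.9,0.0],[0,0,-0.54],0]]' 60
python3 - <<'E'
from h import *
shot('w8');rep()
cv2.imwrite('pics/s8.png',snapshot('scene')[:,:,::-1])
E
```

```text
time_s: 6.45
tool_pos: [0.4482, 0.1908, 0.1538]
tcp_rot: [56.7, 89.5, 18.1]
ft_force: [-0.3, -0.1, -0.5]
finger_gap: 0.0123
t 6.45 pos [0.4482 0.1908 0.1538] down [ 0.009  0.003 -1.   ] jawyaw -38.6 F [-0.3 -0.1 -0.5] gap 0.0123 j [19. -1. 94. -0. 87. 57.]
time_s: 7.0
tool_pos: [0.4592, 0.0069, 0.1467]
tcp_rot: [-100.6, 89.8, -163.8]
ft_force: [-0.4, 0.3, -0.0]
finger_gap: 0.0128
time_s: 7.5
tool_pos: [0.4733, -0.1723, 0.1466]
tcp_rot: [-102.6, 89.9, 170.0]
ft_force: [0.8, 0.6, -1.0]
finger_gap: 0.0125
t 7.5 pos [ 0.4733 -0.1723  0.1466] down [-0.002  0.    -1.   ] jawyaw -87.4 F [ 0.8  0.6 -1. ] gap 0.0125 j [-24.   2.  91.  -0.  87.  63.]
t 7.55 pos [ 0.4734 -0.1705  0.1467] down [-0.003  0.001 -1.   ] jawyaw -87.3 F [ 0.1  0.8 -0.3] gap 0.0125 j [-24.   2.  91.   0.  87.  63.]
```

View pics/w8.png

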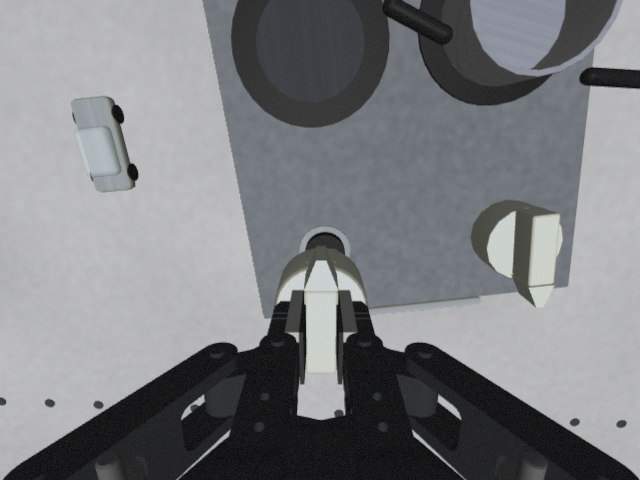

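View pics/s8.png

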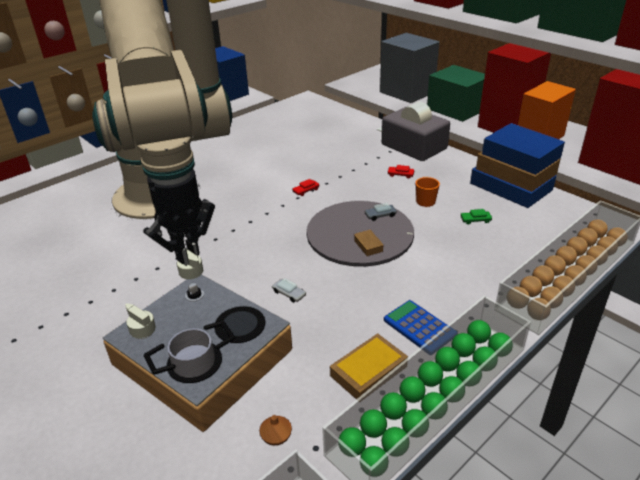

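```bash
python3 - <<'E'
from h import *
C,im=load('w8'); x0,y0=265,220
cv2.imwrite('pics/w8c.png',cv2.resize(im[y0:y0+165,x0:x0+120],None,fx=5,fy=5,interpolation=cv2.INTER_CUBIC)[:800])
E
python3 - <<'E'
import cv2
im=cv2.imread('pics/w8c.png'); cv2.imwrite('pics/w8d.png',im[:600])
cv2.imwrite('pics/w8e.png',im[300:])
E
```

View pics/w8d.png

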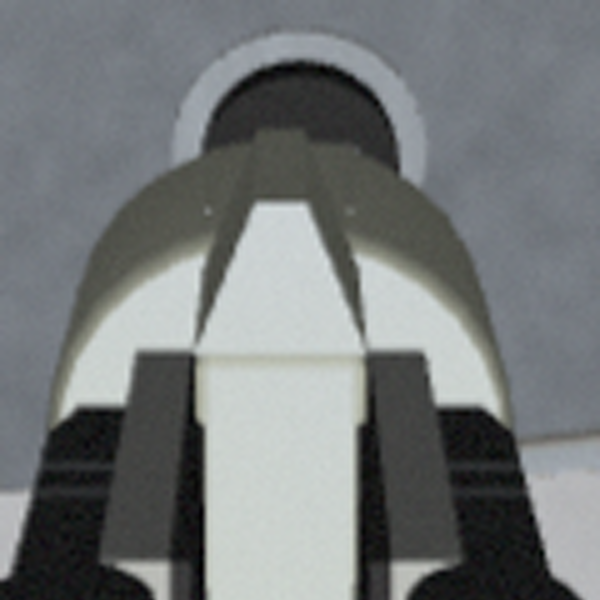

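View pics/w8e.png

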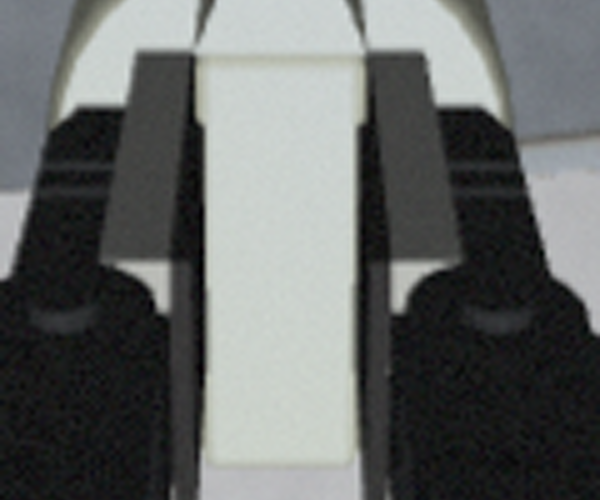

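Run:
```python
from h import *
C,im=shot('w9'); rep(); x0,y0=265,220
cv2.imwrite('pics/w9c.png',cv2.resize(im[y0:y0+120,x0:x0+120],None,fx=5,fy=5,interpolation=cv2.INTER_CUBIC))
print(C[1])
s,R=tool(); zt=s['tool_pos'][2]+.0175
f=lambda x,y:(265+x/5-.4,220+y/5-.4)
a,b,n=[onz('wrist',f(*p),zt,C) for p in((281,356),(281,764),(280,200))]
d=a-b; print('L',np.linalg.norm(d),np.linalg.norm(n-b),'yaw',np.degrees(np.arctan2(d[1],d[0])),'axis',b+d*.55,b+(n-b)*22/53)
print('rel tool',R.T@(b+d*.55-s['tool_pos']))
```

```text
t 7.6 pos [ 0.4735 -0.1694  0.1469] down [-0.002  0.002 -1.   ] jawyaw -87.2 F [-0.   0.6 -0.1] gap 0.0123 j [-24.   2.  91.   0.  87.  63.]
t 7.65 pos [ 0.4736 -0.1688  0.1472] down [-0.002  0.001 -1.   ] jawyaw -87.2 F [1.  0.8 0.4] gap 0.0124 j [-24.   2.  91.   0.  87.  63.]
[ 0.55185859 -0.1645896   0.28924515]
L 0.038811526220498195 0.05206376874696783 yaw 2.7500613609452396 axis [ 0.4736754  -0.16813345  0.16471207] [ 0.47393857 -0.16808875  0.16471207]
rel tool [-1.74992291e-02  6.19458549e-05 -6.94686555e-04]
```

View pics/w9c.png

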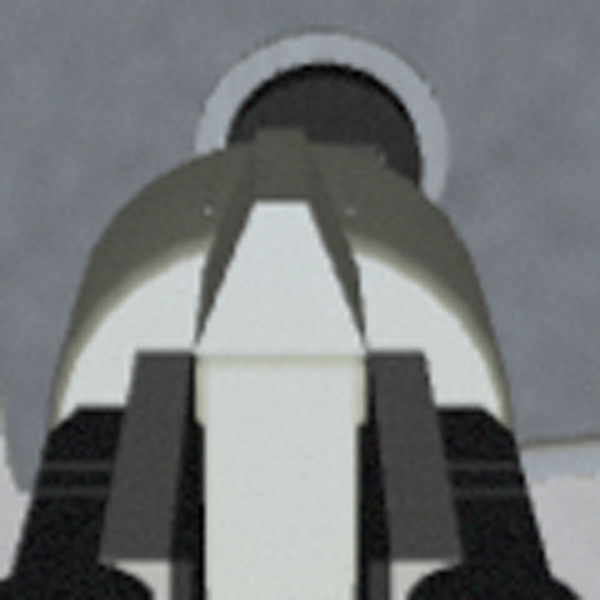

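Run:
```python
from h import *
C,im=load('w9'); f=lambda x,y:(265+x/5-.4,220+y/5-.4)
l,r,t=[onz('wrist',f(*p),.079,C) for p in((229,130),(420,160),(323,64))]; print(l,r,t)
C,im=load('w8');l,r,t=[onz('wrist',f(*p),.079,C) for p in((205,140),(400,160),(301,62))]; print(l,r,t)
A,b=[],[]
for n in ('w9',):
    C,im=load(n); pts=[(229,130),(240,105),(265,80),(290,69),(323,64),(355,68),(385,83),(405,105),(416,130),(420,160)]
    W=np.array([onz('wrist',f(*p),.079,C)[:2] for p in pts]); 
    M=np.c_[2*W,np.ones(len(W))]; s=np.linalg.lstsq(M,(W**2).sum(1),rcond=None)[0]; print('circle',s[:2],'r',np.sqrt(s[2]+s[:2]@s[:2]))
rep()
```

```text
[ 0.48094303 -0.16094848  0.079     ] [ 0.47805539 -0.18575751  0.079     ] [ 0.49035294 -0.17252374  0.079     ]
[ 0.47938682 -0.1609448   0.079     ] [ 0.47779206 -0.18617041  0.079     ] [ 0.49037676 -0.17277111  0.079     ]
circle [ 0.47787838 -0.17312948] r 0.012621138421554004
t 7.65 pos [ 0.4736 -0.1688  0.1472] down [-0.002  0.001 -1.   ] jawyaw -87.2 F [1.  0.8 0.4] gap 0.0124 j [-24.   2.  91.   0.  87.  63.]
```

```bash
python3 -m jog '[[[0.014,-0.025,-0.04],[0,0,0],0],[[0.014,-0.025,-0.08],[0,0,0],0],[[0.014,-0.025,-0.12],[0,0,0],0],[[0.014,-0.025,-0.12],[0,0,0],0],[[0.014,-0.025,-0.12],[0,0,0],0]]' 80
python3 - <<'E'
from h import *
C,im=shot('w10'); x0,y0=265,220; rep()
cv2.imwrite('pics/w10c.png',cv2.resize(im[y0:y0+120,x0:x0+120],None,fx=5,fy=5,interpolation=cv2.INTER_CUBIC))
cv2.imwrite('pics/s10.png',cv2.resize(snapshot('scene')[250:330,140:240,::-1],None,fx=7,fy=7,interpolation=cv2.INTER_CUBIC)); rep()
E
```

```text
time_s: 8.15
tool_pos: [0.4766, -0.1746, 0.124]
tcp_rot: [-112.9, 90.0, 160.0]
ft_force: [-0.1, 0.5, 0.2]
finger_gap: 0.012
t 8.15 pos [ 0.4766 -0.1746  0.124 ] down [-0.001  0.    -1.   ] jawyaw -87.2 F [-0.1  0.5  0.2] gap 0.012 j [-24.   4.  92.  -0.  84.  63.]
t 8.2 pos [ 0.4768 -0.1748  0.1244] down [ 0. -0. -1.] jawyaw -87.2 F [-0.7  0.1  0.3] gap 0.0117 j [-24.   4.  92.  -0.  84.  63.]
t 8.25 pos [ 0.4769 -0.1749  0.1246] down [ 0.001 -0.    -1.   ] jawyaw -87.2 F [-0.9 -0.3  0.3] gap 0.0118 j [-24.   4.  92.  -0.  84.  63.]
```

View pics/w10c.png

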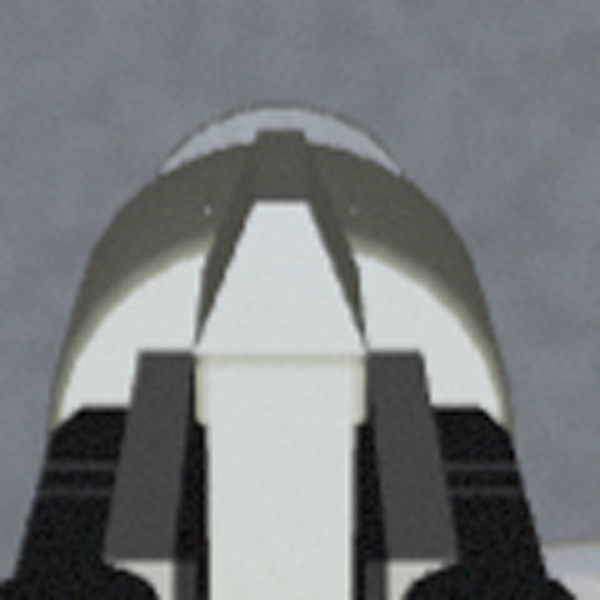

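View pics/s10.png

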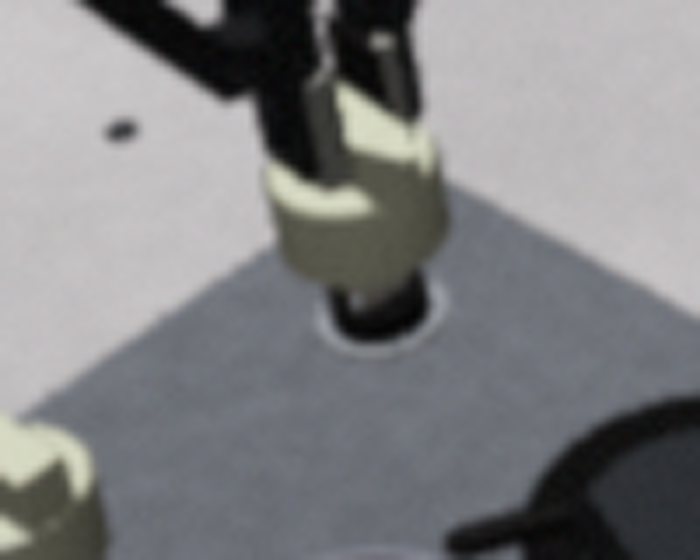

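Run:
```python
from h import *
S=cm('scene')
f=lambda p:(p-[140,250])*7
for xy in ((.4768,-.1748),(.4765,-.173),(.474,-.173)):
    print(xy,[f(proj('scene',[*xy,z],S)).round(0) for z in (.071,.079,.1,.112,.124)])
```

```text
(0.4768, -0.1748) [array([375., 315.]), array([370., 292.]), array([357., 230.]), array([350., 195.]), array([342., 158.])]
(0.4765, -0.173) [array([381., 311.]), array([376., 288.]), array([363., 227.]), array([355., 191.]), array([348., 155.])]
(0.474, -0.173) [array([375., 306.]), array([370., 283.]), array([358., 222.]), array([350., 186.]), array([342., 150.])]
```

```bash
python3 -m jog '[[[0,0,-0.01],[0,0,0],0],[[0,0,-0.02],[0,0,0],0],[[0,0,-0.03],[0,0,0],0],[[0,0,-0.04],[0,0,0],0],[[0,0,-0.05],[0,0,0],0]]' 80
python3 - <<'E'
from h import *
rep()
E
```

```text
time_s: 8.75
tool_pos: [0.4767, -0.175, 0.1141]
tcp_rot: [-66.0, 90.0, -153.3]
ft_force: [0.1, 0.3, -0.5]
finger_gap: 0.0119
t 8.75 pos [ 0.4767 -0.175   0.1141] down [-0. -0. -1.] jawyaw -87.2 F [ 0.1  0.3 -0.5] gap 0.0119 j [-24.   4.  92.  -0.  83.  63.]
```

```bash
python3 -m jog '[[[0,0,-0.01],[0,0,0],0],[[0,0,-0.02],[0,0,0],0],[[0,0,-0.03],[0,0,0],0],[[0,0,-0.04],[0,0,0],0],[[0,0,-0.04],[0,0,0],0]]' 80
python3 - <<'E'
from h import *
rep()
E
```

```text
time_s: 9.25
tool_pos: [0.4766, -0.1749, 0.106]
tcp_rot: [-107.6, 90.0, 165.2]
ft_force: [0.4, 0.0, -1.1]
finger_gap: 0.0117
t 9.25 pos [ 0.4766 -0.1749  0.106 ] down [-0.001  0.    -1.   ] jawyaw -87.2 F [ 0.4  0.  -1.1] gap 0.0117 j [-24.   5.  93.  -0.  82.  63.]
```

```bash
python3 -m jog '[[[0,0,-0.005],[0,0,0],0],[[0,0,-0.01],[0,0,0],0],[[0,0,-0.015],[0,0,0],0],[[0,0,-0.02],[0,0,0],0],[[0,0,-0.02],[0,0,0],0]]' 80
python3 - <<'E'
from h import *
C,im=shot('w11')
cv2.imwrite('pics/s11.png',cv2.resize(snapshot('scene')[250:330,140:240,::-1],None,fx=7,fy=7,interpolation=cv2.INTER_CUBIC)); rep()
E
```

```text
time_s: 9.75
tool_pos: [0.4768, -0.175, 0.1028]
tcp_rot: [54.0, 90.0, -33.2]
ft_force: [-2.1, 1.4, 4.2]
finger_gap: 0.0122
t 9.75 pos [ 0.4768 -0.175   0.1028] down [ 0. -0. -1.] jawyaw -87.2 F [-2.1  1.4  4.2] gap 0.0122 j [-24.   5.  93.  -0.  82.  63.]
t 9.85 pos [ 0.4768 -0.175   0.1027] down [ 0. -0. -1.] jawyaw -87.2 F [-2.1  0.7  4. ] gap 0.0118 j [-24.   5.  93.  -0.  82.  63.]
```

View pics/s11.png

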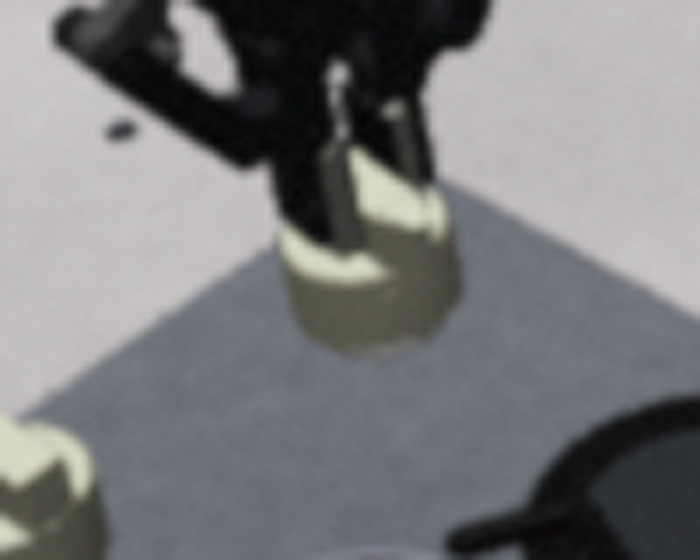

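Knob is over the shoulder in the scene crop, and Fz of 4 N is building at TCP z 0.1027, where home was expected at about 0.1035. Pressing on.

```bash
python3 -m jog '[[[0,0,-0.004],[0,0,0],0],[[0,0,-0.008],[0,0,0],0],[[0,0,-0.012],[0,0,0],0],[[0,0,-0.015],[0,0,0],0],[[0,0,-0.015],[0,0,0],0]]' 80
python3 - <<'E'
from h import *
rep()
E
python3 -m jog '[[[0,0,-0.003],[0,0,0],0],[[0,0,-0.006],[0,0,0],0],[[0,0,-0.01],[0,0,0],0],[[0,0,-0.01],[0,0,0],0],[[0,0,-0.01],[0,0,0],0]]' 80
python3 - <<'E'
from h import *
rep()
E
```

```text
time_s: 10.35
tool_pos: [0.4768, -0.175, 0.0995]
tcp_rot: [54.4, 90.0, -32.8]
ft_force: [-2.5, 0.6, 6.1]
finger_gap: 0.0116
t 10.35 pos [ 0.4768 -0.175   0.0995] down [ 0. -0. -1.] jawyaw -87.2 F [-2.5  0.6  6.1] gap 0.0116 j [-24.   5.  93.  -0.  82.  63.]
time_s: 10.85
tool_pos: [0.4769, -0.175, 0.0978]
tcp_rot: [54.1, 90.0, -33.1]
ft_force: [-2.5, 1.0, 6.5]
finger_gap: 0.0119
t 10.85 pos [ 0.4769 -0.175   0.0978] down [ 0. -0. -1.] jawyaw -87.2 F [-2.5  1.   6.5] gap 0.0119 j [-24.   5.  93.  -0.  81.  63.]
```

```bash
python3 -m jog '[[[0,0,-0.004],[0,0,0],0],[[0,0,-0.008],[0,0,0],0],[[0,0,-0.012],[0,0,0],0],[[0,0,-0.015],[0,0,0],0],[[0,0,-0.015],[0,0,0],0]]' 80
python3 - <<'E'
from h import *
rep()
E
```

```text
time_s: 11.35
tool_pos: [0.4771, -0.1751, 0.0976]
tcp_rot: [56.5, 89.9, -30.7]
ft_force: [-10.5, 4.8, 23.7]
finger_gap: 0.0119
t 11.35 pos [ 0.4771 -0.1751  0.0976] down [ 0.001 -0.001 -1.   ] jawyaw -87.2 F [-10.5   4.8  23.7] gap 0.0119 j [-24.   5.  93.  -0.  81.  63.]
```

Stop reached: z stays at 0.0976, about 5.9 mm below first spring contact, and Fz jumped to 23.7 N. I will relieve the side load slightly and look again.

```bash
python3 -m jog '[[[-0.002,0.001,0],[0,0,0],0],[[-0.004,0.002,0],[0,0,0],0],[[-0.004,0.002,0],[0,0,0],0],[[-0.004,0.002,0],[0,0,0],0],[[-0.004,0.002,0],[0,0,0],0]]' 80
python3 - <<'E'
from h import *
C,im=shot('w12')
s=snapshot('scene')[:,:,::-1]; cv2.imwrite('pics/s12.png',s); cv2.imwrite('pics/s12c.png',cv2.resize(s[250:330,140:240],None,fx=7,fy=7,interpolation=cv2.INTER_CUBIC)); rep()
f=lambda p:(p-[140,250])*7
print([f(proj('scene',[.4765,-.173,z])) for z in (.073,.079)])
E
```

```text
time_s: 11.85
tool_pos: [0.477, -0.1751, 0.0976]
tcp_rot: [59.5, 89.8, -27.7]
ft_force: [-7.3, 2.8, 21.5]
finger_gap: 0.0121
t 11.85 pos [ 0.477  -0.1751  0.0976] down [ 0.003 -0.002 -1.   ] jawyaw -87.2 F [-7.3  2.8 21.5] gap 0.0121 j [-24.   5.  94.  -0.  81.  63.]
t 11.95 pos [ 0.4769 -0.1751  0.0976] down [ 0.003 -0.002 -1.   ] jawyaw -87.2 F [-6.5  2.8 21.3] gap 0.012 j [-24.   5.  94.  -0.  81.  63.]
[array([379.37147069, 305.08188919]), array([375.73320324, 287.8427307 ])]
```

View pics/s12c.png

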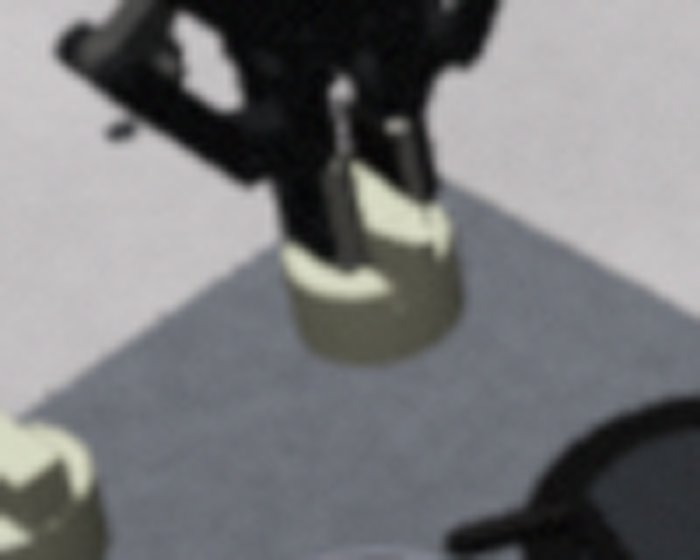

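View pics/w12.png

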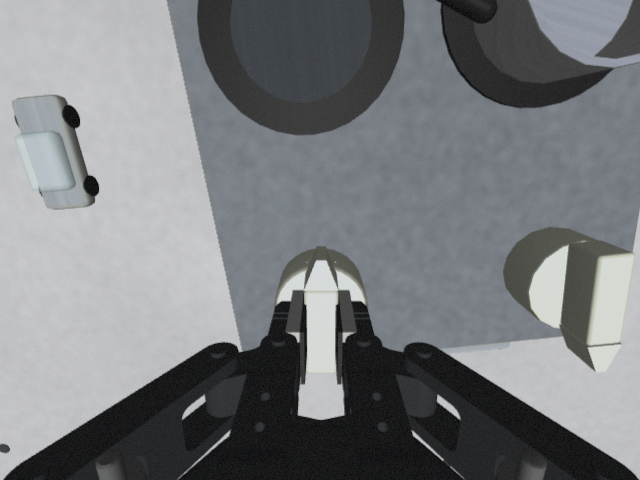

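View pics/s12.png

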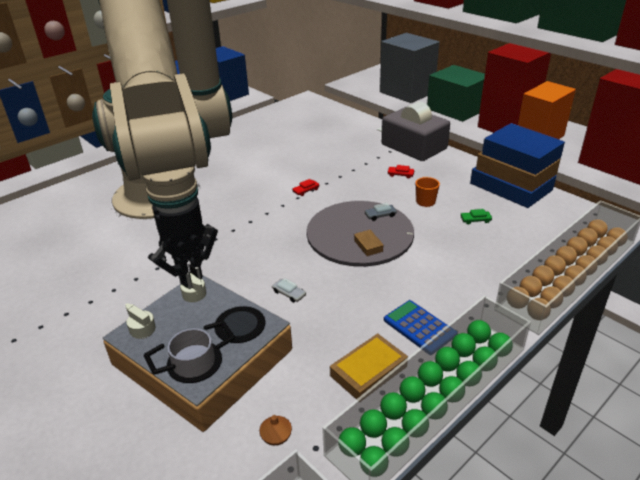

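The knob sits in the hand exactly as before (nose at (320,248), bar end at row 373 in the wrist view), so it has not slipped. It is low over the deck at scene (193,288), everything else is in place, and the force is steady at about 21 N. Handing in.

```bash
python3 -c "
from h import *
rep(); print(close_job())"
```

```text
t 11.95 pos [ 0.4769 -0.1751  0.0976] down [ 0.003 -0.002 -1.   ] jawyaw -87.2 F [-6.5  2.8 21.3] gap 0.012 j [-24.   5.  94.  -0.  81.  63.]
the job is handed in; nothing more can be done
None
```

I gripped the loose knob by its bar and lifted it off the turntable. I turned it about 49° so the pointer lined up with the shaft's flat (about 2.5° yaw), pushed it home, and pressed it to the stop. I handed in at 11.95 s with the knob still held and pressed down.

**Seating and press:**
- The knob slid on without resistance for about 12.5 mm, then met the spring at about 4–5 N (TCP z about 0.103).
- The force rose to 6.5 N as I pressed, then jumped to about 21–24 N with z stuck at 0.0976. That is about 5.9 mm of travel against the 6 mm given.
- The shaft's own travel could not be read directly, so the stop is judged from force and height.

**Last pictures:** the knob had not slipped in the grip. The car and box were still on the turntable, and nothing else visible had moved.

**What disagreed:**
- The camera estimates of the shaft differed by about 2–3 mm: x 0.474 from the top camera, 0.476–0.478 from the wrist.
- The hand ended about 2 mm in y from where I measured the shaft (-0.175 against -0.173).
- A side load of about 7 N remained at hand-in, down from about 11.5 N after I eased it.

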